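Hold the van's floor-locker flap open with its lever

TASK

Somebody needs to reach the isolator under the heavy steel flap of the van's floor locker. With the fingertips only, first slide the yellow safety chock right out from under the red lever by pushing its upright handle, leaving it standing on the bench; then press the rubber pad at the lever's long end down until the lever sits on its stop, so that the flap is up, and finish while still holding it down there. Do not grasp, lift or tip anything, do not touch the flap itself, keep the lever in its stand and leave the cup, tape roll, screwdriver and spanner where they are.

Things in the scene. Friction and masses are not known exactly. Their poses are not given: they have to be found in the camera images.
- station: fixed module. Origin on the bench under the lever's long end; x runs along the lever towards the locker, z up. Plywood locker (235 long in x, 260 wide, 95 high) from x = 295 mm on, flap on top; blue stand with two notched cheeks (46 x 56, 112 high) at x = 200; round stop with black rubber top (34 diameter, 48 high) at x = 90.
- lever: red steel bar 305 x 28 x 10, 0.5 kg, loose: its cross pin (72 long) merely rests in the stand's notches. Origin on the pin's axis, axes as the station's at rest. The long end (station -x) stands up at 20 degrees, the short end's roller lies under the flap's lip. Pressing the long end turns it 40 degrees about the pin, until the bar lies on the rubber stop.
- lever_pad (a point): middle of the top of the black rubber pad (55 along the lever, 44 wide), 193 mm from the pin. 175 mm above the bench at rest, 44 mm with the lever on its stop (about 95 if the chock is in the way); station x goes from 23 mm at rest to 7 half way and 15 on the stop. Takes about 4 to 10 N; rises again if let go.
- saddle (a point): point on the stand, 99 mm above the bench, where the lever's pin rests (same place as the lever's origin while it is seated).
- flap (a joint): angle of the heavy steel flap (285 x 250 x 8, about 4 kg, black rubber mat on top, yellow strip along its lip), hinged at the locker's far side: 0 closed, growing as the lip rises; about 0.20 rad with the lever on its stop.
- flap_lip (a point): middle of the front upper edge of the flap's lip, 103 mm above the bench when closed; the lip overhangs the locker's front by 50 mm, over the lever's roller.
- chock: loose yellow chock, 0.5 kg. Its block (50 x 50, 80 high) stands under the lever's long end; a flat wooden foot (24 wide, 18 high) leads in its -y direction to an upright handle plate. Origin under the block's middle, x about along the lever, z up. Slides with 2 to 5 N; 65 mm in -y brings it out from under the lever.
- chock_handle (a point): middle of the inner face (towards the block) of the chock's handle plate, 45 mm above the bench. The plate is 44 wide, 14 thick, 80 high; 108 mm of room lie between it and the block, above the foot. Push this face away from the block to draw the chock out. The lever, above the block, reaches 22 mm either side of its middle line.
- tin: aluminium cup, 72 diameter, 60 high, loose, to be left alone; origin under its middle.
- tape: yellow roll of tape, 96 diameter, 25 high, loose, to be left alone; origin under its middle.
- screwdriver: screwdriver with an orange handle lying near the lever, to be left alone; origin under it, x along it.
- spanner: steel spanner lying on the bench, to be left alone; x along it.
There are look-alikes about, which are no part of the job. Several things have the shape of the chock; the one meant has the colours described above.

How it is judged:
By the outcome, as a careful person would: the job done as asked, in the order asked, and still so for the second after the job is handed in, while the arm keeps its last pose, push and grip.
It also fails if it takes over 48 s, if anything falls off the work surface, if the arm or the gripper's body presses on something with over 40 N, if the wrist force passes 120 N, or if a joint passes its speed limit or range.

ROBOT

A 6-joint arm with a two-finger parallel gripper is mounted at the origin on the work surface. World frame = base frame: x ahead of the robot, y to its left, z up, the work surface at z = 0. Lengths are in m, angles in degrees, forces in N, time in s.
With the tool pointing down it reaches from about 0.3 to 0.75 m from the base axis. Payload 8.5 kg.
Tool frame: the origin (TCP) lies on the centre line of the jaws, within the pads' length; the fingertips stand 14 mm ahead of it and the grasp point (between the pads) lies 5 mm behind it; z points along the fingers, x is the direction in which the jaws open and shut, and the axes are right-handed (so a half turn about z gives the same grasp; the last joint's range is limited). The gripper opens to 85 mm and grips with 20 to 120 N. Pads are 22 mm wide; open, the fingers measure 114 mm over their backs; the gripper's body (76 mm by 85 mm) begins 54 mm behind the grasp point. The pads swing forward as they close: fully open they stand 13 mm farther back than shut.
Start: joints at [62.263, 21.807, 74.336, -0, 83.858, -12.336], TCP at [0.146, 0.53, 0.245] pointing down, gripper open.
Joint ranges: [-178.18, 178.18], [-50.72, 133.34], [12.68, 142.11], [-81.47, 261.47], [9.98, 163.14], [-165.26, 165.26]. Speed limits (degrees/s): [136.94, 136.94, 180, 180, 180, 180].

INTERFACE

Orientations are given as a 3x3 rotation matrix whose columns are the frame's x, y, z axes.
In Python, from rig import * gives the robot as it stands.
- The arm moves only by the shell command python3 -m crank 'ROWS' [FORCE]. ROWS is JSON, one flat list of numbers, 7 for each row, row after row: the turn, a rotation vector about the world's x, y, z in rad, then the shift along the world's x, y, z in m, then the opening in per cent of the stroke, from 0 (shut) to 100 (fully open). A call has 1 to 20 rows; each row shifts and turns the commanded pose from where the row before left it; what a row does not reach is not made up. A row lasts 1/10 s, in which the tool goes at most 50 mm and 8.59 degrees, less where a joint would pass 70% of its speed; a pose out of reach is approached as far as the arm can. A call is refused whole if a number of a shift passes 0.05 or a number of a turn 0.15, either way. A call with a gripper value outside its range is refused whole. The fingers move at their own pace and stop on an object; FORCE is the grip in N (left out, the last holds). Time passes only in rows, so rows that do not move let the fingers close. It gives the time, the measured TCP pose, the force and the opening at its end, in the units of the state.
- observe(): the state, without advancing time (a new reading comes with each control period).
- get_image(name): name is "scene" or "top" or "wrist"; returns a dict with "frame" (480x640x3 uint8, red, green, blue), "fov_y" (degrees; the focal length in pixels is half the picture's height over the tangent of half this angle, whatever the lens; pixels are square), "cx", "cy" (the principal point, pixels), "k1" (the pictures are not rectified: a ray, as slopes to the right and down, at radius r is drawn at 1 + k1 r^2 times it, then the intrinsics apply), "world_to_cam" (4x4, takes a point from world to camera coordinates). Camera axes: x right, y up, looking along -z (the intrinsics and any distortion apply to the point x, -y, -z); pixel columns grow to the right and rows downward; lengths in m; the calibration is good to about 2 mm. A picture is of the moment at which its call begins. There is no depth.
- close_job(): hands the job in, once; it reports no verdict.
The state is a dict: "time_s": time; "q": joint angles; "qvel": joint speeds; "joint_efforts": joint torques, N m; "position": TCP position; "tool_rot": TCP orientation; "ft_force": force on the tool from outside, world axes, zero at the start; "wrist_torque": the same for the moment, N m; "grip_width": finger opening in m.
Only numpy, scipy, OpenCV 4.12 (cv2) and the standard library are available. Lean on these libraries where they do the work, as an engineer would, in place of code of your own. Each camera call takes 0.05 s, during which the arm holds its last target. There are 200 camera calls.

## Working session

There is one attempt and no reset: what is moved stays moved. The work goes in short steps, Python scripts to look and compute and a shell command to move; the robot and the scene stay as the last step left them, time stands still between calls to the robot, and variables do not carry over. Pictures are saved under pics/ and viewed, about 8 in all and at most 12, crops included, and the job is handed in when it is done.

```bash
mkdir -p pics
cat > h.py <<'E'
from rig import *
import numpy as np, cv2
def snap(n,f):
    d=get_image(n); cv2.imwrite('pics/'+f+'.png',d['frame'][:,:,::-1]); np.save('pics/'+f+'.npy',d,allow_pickle=True); return d
def load(f): return np.load('pics/'+f+'.npy',allow_pickle=True).item()
def K(d):
    f=240/np.tan(np.radians(d['fov_y'])/2); return np.array([[f,0,d['cx']],[0,f,d['cy']],[0,0,1.]]),np.array([d['k1'],0,0,0,0.])
def ray(d,u,v):
    k,D=K(d); s=cv2.undistortPoints(np.array([[[u,v]]],float),k,D)[0,0]
    M=np.array(d['world_to_cam']); R=M[:3,:3]; return -R.T@M[:3,3], R.T@np.array([s[0],-s[1],-1])
def onz(d,u,v,z):
    o,r=ray(d,u,v); return o+r*(z-o[2])/r[2]
def proj(d,p):
    k,D=K(d); M=np.array(d['world_to_cam']); c=M[:3,:3]@np.array(p)+M[:3,3]
    s=np.array([c[0]/-c[2],-c[1]/-c[2]]); s=s*(1+d['k1']*(s@s)); return k[:2,:2]@s+k[:2,2]
def tri(a,b):
    (o1,r1),(o2,r2)=a,b; r1=r1/np.linalg.norm(r1); r2=r2/np.linalg.norm(r2)
    t=np.linalg.lstsq(np.c_[r1,-r2],o2-o1,rcond=None)[0]; p,q=o1+t[0]*r1,o2+t[1]*r2; return (p+q)/2,np.linalg.norm(p-q)
E
python3 - <<'E'
from h import *
for n in('scene','top'):
    d=snap(n,n+'0'); print(n,d['fov_y'],d['k1'],ray(d,320,240))
s=observe(); print(s['time_s'],s['position'],s['tool_rot'],s['ft_force'],s['grip_width'])
E
```

```text
scene 47.77830769252147 -0.0006809582273535028 (array([ 1.56897494, -0.07699419,  0.94509349]), array([-0.78884054,  0.08199703, -0.6092272 ]))
top 44.16530411045114 0.022460675577998954 (array([0.47237618, 0.05625025, 1.47605384]), array([ 0.05341209,  0.03073598, -0.99846452]))
0.1 [0.14593434 0.53003455 0.24475585] [[ 2.65540840e-01  9.64099409e-01 -6.26033658e-04]
 [ 9.64098701e-01 -2.65541426e-01 -1.20273146e-03]
 [-1.32579056e-03 -2.84183914e-04 -9.99999081e-01]] [-0.11928421  0.16466201 -0.1104472 ] 0.08549936135212884
```

View pics/top0.png

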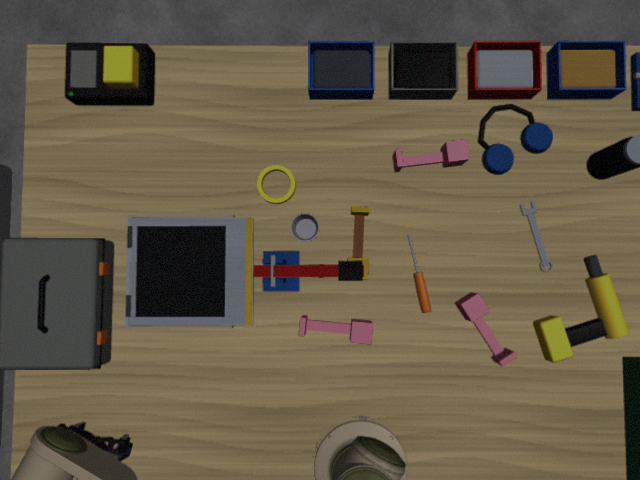

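View pics/scene0.png

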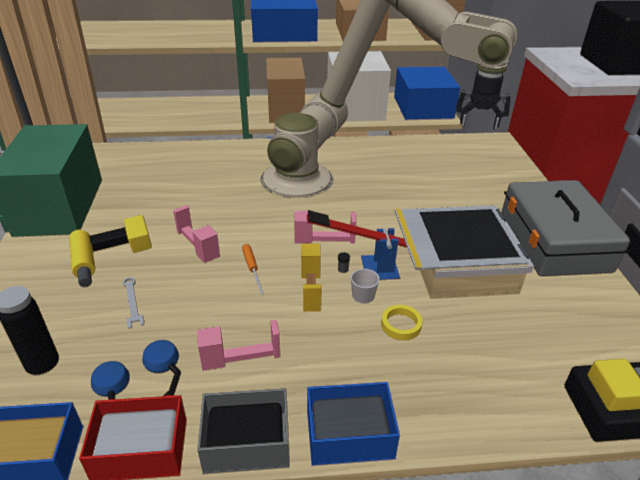

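The top view shows the lever running left and right at row 270, with its black pad at (351,270). The yellow chock's handle is at (360,211) and its block at (363,268). The flap's strip is at x=250, the cup at (305,228), the tape at (276,184) and the screwdriver at (420,280). The pink chocks are look-alikes.

Run:
```python
from h import *
d=load('top0'); im=cv2.cvtColor(d['frame'],cv2.COLOR_RGB2HSV); e=load('scene0'); im2=cv2.cvtColor(e['frame'],cv2.COLOR_RGB2HSV)
def blobs(im,lo,hi,box,mn=25):
    m=cv2.inRange(im,lo,hi); k=np.zeros_like(m); x0,y0,x1,y1=box; k[y0:y1,x0:x1]=m[y0:y1,x0:x1]
    for c in cv2.findContours(k,0,2)[0]:
        if cv2.contourArea(c)>mn: print('  ',cv2.boundingRect(c),cv2.minAreaRect(c),cv2.contourArea(c))
Y=((20,130,90),(32,255,255))
print('top yellow');blobs(im,*Y,(335,195,385,290)); print('strip');blobs(im,*Y,(230,200,262,340))
print('pad');blobs(im,(0,0,0),(180,255,50),(330,255,385,290)); print('wood');blobs(im,(8,100,60),(18,255,200),(345,205,375,270))
print('red');blobs(im,(0,150,60),(5,255,255),(240,255,345,290)); print('blue');blobs(im,(100,120,60),(125,255,255),(250,240,305,300))
print('scene yellow');blobs(im2,*Y,(290,235,330,320)); print('pad');blobs(im2,(0,0,0),(180,255,50),(300,205,335,230))
for n,u,v,z in [('pad',351,270.5,.175),('handletop',360,211,.08),('cup',305,228,.06),('tape',276,184,.025),('strip',250,271,.103),('sd tip',408,236,.005),('sd end',427,310,.02)]: print(n,onz(d,u,v,z).round(4))
big=cv2.resize(d['frame'][195:300,240:400],None,fx=5,fy=5,interpolation=cv2.INTER_CUBIC); cv2.imwrite('pics/c1.png',big[:,:,::-1])
```

```text
top yellow
   (348, 257, 21, 23) ((357.70135498046875, 267.9801025390625), (20.687410354614258, 21.15304183959961), 3.814074993133545) 110.0
   (351, 206, 19, 7) ((360.07586669921875, 208.71034240722656), (18.203826904296875, 5.519870281219482), 3.3664605617523193) 78.0
strip
   (246, 217, 6, 109) ((248.5, 271.0), (107.99998474121094, 4.999999046325684), 90.0) 516.0
pad
   (338, 261, 25, 20) ((350.0, 270.5), (19.0, 24.0), 90.0) 429.0
wood
   (352, 215, 13, 43) ((358.1228332519531, 235.9815673828125), (10.280460357666016, 42.48606872558594), 2.7927021980285645) 385.5
red
   (274, 265, 64, 12) ((305.5, 270.5), (11.0, 63.0), 90.0) 633.5
   (254, 265, 16, 12) ((261.5, 270.5), (15.0, 11.0), 0.0) 131.5
blue
   (263, 277, 36, 14) ((280.5, 283.5), (35.0, 13.0), 0.0) 359.5
   (263, 251, 36, 14) ((280.5, 257.5), (13.0, 35.0), 90.0) 312.0
scene yellow
   (303, 284, 18, 27) ((311.5, 297.0), (26.0, 17.0), 90.0) 439.5
   (301, 243, 20, 35) ((310.5, 260.0), (19.0, 34.0), 0.0) 557.5
pad
   (308, 211, 21, 15) ((318.0294494628906, 217.88238525390625), (22.79834747314453, 9.943960189819336), 14.03624439239502) 177.0
pad [0.4751 0.028  0.175 ]
handletop [0.6161 0.0047 0.08  ]
cup [0.5769 0.136  0.06  ]
tape [0.6884 0.2103 0.025 ]
strip [0.4735 0.2604 0.103 ]
sd tip [ 0.5616 -0.1175  0.005 ]
sd end [ 0.3798 -0.161   0.02  ]
```

View pics/c1.png

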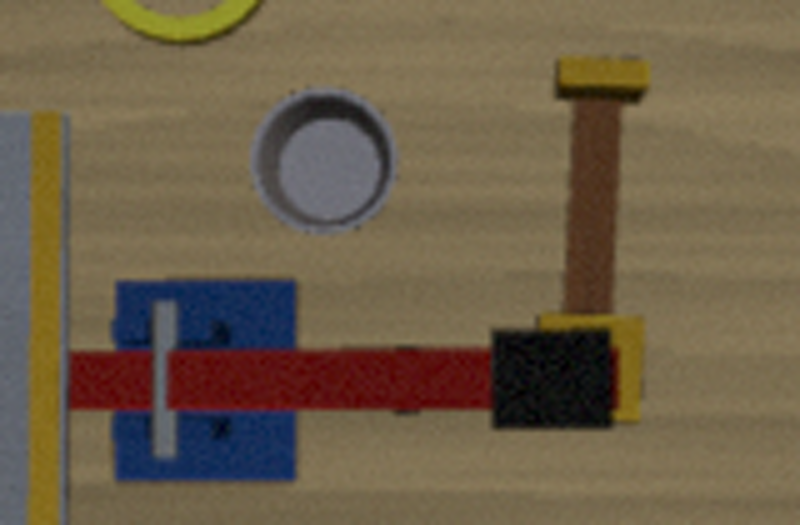

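The enlarged crop shows the plate's top face in crop rows 57-87 and its inner face down to row 100. The foot leads almost straight to the block, and the pad is at about (351,270) in full-picture pixels. Next I'll compute the handle face and the chock's yaw, and cross-check them in the scene view.

Run:
```python
from h import *
d=load('top0'); e=load('scene0')
g=lambda u,v:(240+u/5,195+v/5)
for n,u,v,z in [('out top L',557,57,.08),('out top R',648,57,.08),('in top L',557,88,.08),('in top R',648,88,.08),('in bot',600,100,.018),('foot L1',570,120,.018),('foot R1',620,120,.018),('foot L2',563,305,.018),('foot R2',613,305,.018),('block out R',643,318,.08),('block in R',640,420,.08),('pin',164,380,.104),('lever at strip',70,380,.09),('pad',553,379,.175)]:
    print(n,onz(d,*g(u,v),z).round(4))
print('scene handle outer top',onz(e,303,284,.08).round(4),onz(e,321,284,.08).round(4),'bottom',onz(e,312,311,0).round(4))
print(tri(ray(d,*g(553,379)),ray(e,318,217)))
s=observe();R=s['tool_rot'];print(np.degrees(np.arctan2(R[1][0],R[0][0])))
```

```text
out top L [0.627  0.0251 0.08  ]
out top R [ 0.6271 -0.018   0.08  ]
in top L [0.6123 0.0251 0.08  ]
in top R [ 0.6123 -0.018   0.08  ]
in bot [0.6125 0.0024 0.018 ]
foot L1 [0.6026 0.0173 0.018 ]
foot R1 [ 0.6026 -0.0075  0.018 ]
foot L2 [0.5111 0.0206 0.018 ]
foot R2 [ 0.5112 -0.004   0.018 ]
block out R [ 0.5034 -0.0156  0.08  ]
block in R [ 0.4555 -0.0141  0.08  ]
pin [0.4736 0.2075 0.104 ]
lever at strip [0.4735 0.253  0.09  ]
pad [0.4745 0.0288 0.175 ]
scene handle outer top [ 0.6165 -0.0163  0.08  ] [0.6196 0.0263 0.08  ] bottom [0.628  0.0048 0.    ]
(array([0.47455923, 0.02967384, 0.1721368 ]), np.float64(0.0017886012858766818))
74.6008940466225
```

The chock points almost along world +x, with a yaw of about -2°. Its inner face is at x≈0.611 and y≈0.004. The pad is at (0.4745, 0.030, 0.175) and the pin at y=0.2075, which fits the 193 mm and 23 mm given. I'll move above the gap with the fingers shut.

```bash
python3 -m crank '[0,0,0.017,0.03,-0.0375,0.002,0, 0,0,0.017,0.03,-0.0375,0.002,0, 0,0,0.017,0.03,-0.0375,0.002,0, 0,0,0.017,0.03,-0.0375,0.002,0, 0,0,0.017,0.03,-0.0375,0.002,0, 0,0,0.017,0.03,-0.0375,0.002,0, 0,0,0.017,0.03,-0.0375,0.002,0, 0,0,0.017,0.03,-0.0375,0.002,0, 0,0,0.017,0.03,-0.0375,0.001,0, 0,0,0.017,0.03,-0.0375,0,0, 0,0,0.016,0.03,-0.0375,0,0, 0,0,0.016,0.03,-0.0375,0,0, 0,0,0.016,0.03,-0.0375,0,0, 0,0,0.016,0.03,-0.0375,0,0, 0,0,0,0,0,0,0, 0,0,0,0,0,0,0]' 20
```

```text
time_s: 1.7
position: [0.566, 0.0047, 0.2615]
tool_rot: [[0.036, 0.999, -0.002], [0.999, -0.036, 0.001], [0.0, -0.002, -1.0]]
ft_force: [0.1, 0.4, -0.2]
grip_width: 0.0002
```

Run:
```python
from h import *
d=snap('wrist','w1')
for n,p in [('tip',(.566,.0047,.2475)),('handle in top mid',(.611,.0037,.08)),('block out top',(.503,.008,.08)),('pad',(.4745,.03,.175)),('tip target at 30mm',(.572,.0047,.03))]: print(n,proj(d,p).round(0))
```

```text
tip [318. 315.]
handle in top mid [319. 273.]
block out top [319. 140.]
pad [361.  86.]
tip target at 30mm [318. 215.]
```

View pics/w1.png

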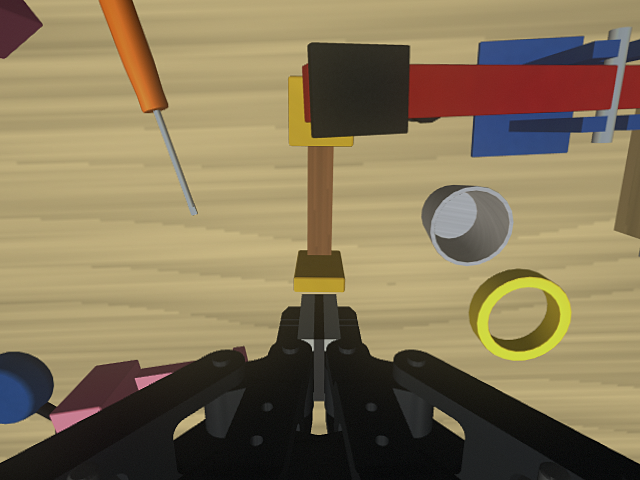

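The wrist view agrees: the inner top edge of the handle is at (319,277) and the block's edge at (320,146), within about 4 mm of the prediction. The gap below the fingertips is clear, so I'll lower into it.

```bash
python3 -m crank '[0,0,0,0.001,0,-0.043,0, 0,0,0,0.001,0,-0.043,0, 0,0,0,0.002,0,-0.043,0, 0,0,0,0.002,0,-0.043,0, 0,0,0,0.002,0,-0.025,0, 0,0,0,0,0,-0.018,0, 0,0,0,0,0,0,0, 0,0,0,0,0,0,0]'; python3 -m crank '[0,0,0,0.008,0,0,0, 0,0,0,0.006,0,0,0, 0,0,0,0.005,0,0,0, 0,0,0,0.005,0,0,0, 0,0,0,0.005,0,0,0]'
```

```text
time_s: 2.55
position: [0.574, 0.0061, 0.0483]
tool_rot: [[0.034, 0.999, 0.001], [0.999, -0.034, -0.0], [-0.0, 0.001, -1.0]]
ft_force: [0.4, -0.0, 0.4]
grip_width: 0.0001
time_s: 3.05
position: [0.6033, 0.0053, 0.0474]
tool_rot: [[0.035, 0.999, -0.001], [0.999, -0.035, 0.0], [0.0, -0.001, -1.0]]
ft_force: [-3.6, -0.2, 1.2]
grip_width: 0.0001
```

Contact has been made, with -3.6 N in x and the face at x≈0.614. I'll push about 75 mm along the chock's axis and ease off at the end.

```bash
python3 -m crank '[0,0,0,0.004,-0.001,0,0, 0,0,0,0.006,0,0,0, 0,0,0,0.007,-0.001,0,0, 0,0,0,0.007,0,0,0, 0,0,0,0.007,0,0,0]'; python3 -m crank '[0,0,0,0.007,-0.001,0,0, 0,0,0,0.007,0,0,0, 0,0,0,0.007,0,0,0, 0,0,0,0.007,-0.001,0,0, 0,0,0,0.007,0,0,0, 0,0,0,0.005,0,0,0, 0,0,0,0.004,0,0,0, 0,0,0,0.002,0,0,0, 0,0,0,0,0,0,0]'; python3 -c "
from h import *
d=snap('top','top1'); print(observe()['time_s'])
c=np.hstack([cv2.resize(d['frame'][150:300,240:400],None,fx=2.5,fy=2.5,interpolation=2),snap('wrist','w2')['frame'][:375,120:520]]); cv2.imwrite('pics/c2.png',c[:,:,::-1])"
```

```text
time_s: 3.55
position: [0.6347, 0.0031, 0.0472]
tool_rot: [[0.035, 0.999, -0.0], [0.999, -0.035, -0.0], [-0.0, -0.0, -1.0]]
ft_force: [-2.3, -1.1, -1.0]
grip_width: 0.0002
time_s: 4.45
position: [0.6805, 0.0012, 0.0475]
tool_rot: [[0.035, 0.999, 0.001], [0.999, -0.035, -0.0], [-0.0, 0.001, -1.0]]
ft_force: [0.4, -0.3, 0.4]
grip_width: 0.0
4.5
```

View pics/c2.png

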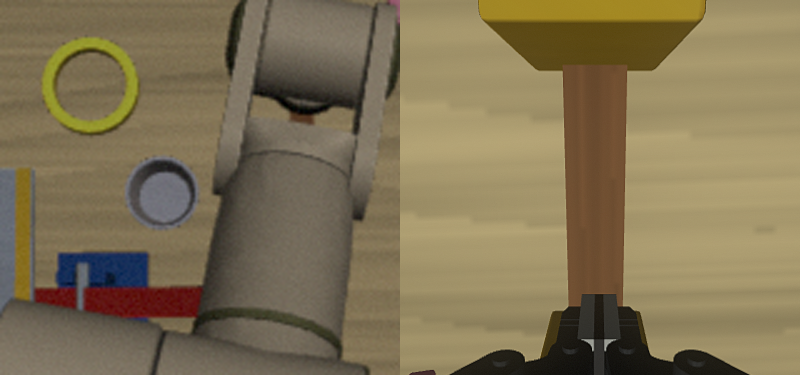

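The push worked. The wrist view shows the chock straight, with its block far from the fingers, and the cup and tape haven't moved. The fingers have travelled about 77 mm in contact. I'll back off, rise and move over the pad.

```bash
python3 -m crank '[0,0,0,-0.01,0,0,0, 0,0,0,-0.01,0,0,0, 0,0,0,0,0,0.04,0, 0,0,0,0,0,0.05,0, 0,0,0,0,0,0.05,0, 0,0,0,0,0,0.05,0, 0,0,0,-0.02,0.004,0.01,0, 0,0,0,-0.04,0.007,0,0, 0,0,0,-0.04,0.007,0,0, 0,0,0,-0.04,0.007,0,0, 0,0,0,-0.036,0.007,0,0, 0,0,0,-0.01,0.001,0,0, 0,0,0,0,0,0,0, 0,0,0,0,0,0,0]'; python3 -c "
from h import *
d=snap('scene','s2');w=snap('wrist','w3')
c=np.hstack([cv2.resize(d['frame'][150:350,240:480],None,fx=1.67,fy=1.67,interpolation=2)[:334,:400],w['frame'][:334,120:520]]); cv2.imwrite('pics/c3.png',c[:,:,::-1])
print(proj(w,(.4745,.030,.175)),proj(w,(.5585,.0,.08)),proj(w,(.5335,.0,.08)))"
```

```text
time_s: 5.95
position: [0.4751, 0.0339, 0.2476]
tool_rot: [[0.035, 0.999, 0.001], [0.999, -0.035, -0.0], [-0.0, 0.001, -1.0]]
ft_force: [-0.1, 0.0, 0.2]
grip_width: -0.0
[310.69976132 264.34757448] [281.26358087 322.07293992] [279.38469439 294.56287001]
```

View pics/c3.png

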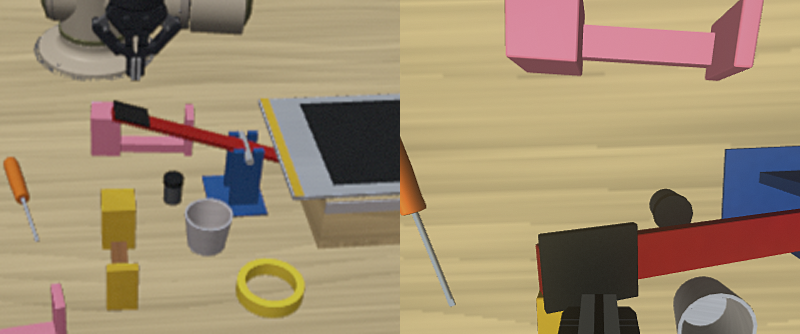

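The chock is upright and well clear of the lever. The wrist view puts the pad's centre at (308,265) against a predicted (311,264). I'll descend to contact, then press along the arc.

```bash
python3 -m crank '[0,0,0,0,0,-0.025,0, 0,0,0,0,0,-0.02,0, 0,0,0,0,-0.001,-0.006,0, 0,0,0,0,-0.001,-0.006,0, 0,0,0,0,-0.002,-0.006,0, 0,0,0,0,-0.002,-0.006,0]'; python3 -m crank '[0,0,0,0,-0.002,-0.008,0, 0,0,0,0,-0.003,-0.008,0, 0,0,0,0,-0.003,-0.008,0, 0,0,0,0,-0.003,-0.008,0, 0,0,0,0,-0.002,-0.008,0, 0,0,0,0,-0.001,-0.008,0]'
```

```text
time_s: 6.65
position: [0.4752, 0.0277, 0.1794]
tool_rot: [[0.035, 0.999, 0.003], [0.999, -0.035, -0.001], [-0.001, 0.003, -1.0]]
ft_force: [-1.2, -0.3, 6.4]
grip_width: 0.0
time_s: 7.25
position: [0.4751, 0.0145, 0.1311]
tool_rot: [[0.035, 0.999, 0.003], [0.999, -0.035, 0.001], [0.001, 0.003, -1.0]]
ft_force: [0.2, 4.3, 5.4]
grip_width: -0.0001
```

```bash
python3 -m crank '[0,0,0,0,0,-0.008,0, 0,0,0,0,0,-0.008,0, 0,0,0,0,0,-0.008,0, 0,0,0,0,0,-0.008,0, 0,0,0,0,0.001,-0.008,0]'; python3 -m crank '[0,0,0,0,0.001,-0.007,0, 0,0,0,0,0.001,-0.006,0, 0,0,0,0,0.001,-0.005,0, 0,0,0,0,0,-0.004,0, 0,0,0,0,0,0,0]'
```

```text
time_s: 7.75
position: [0.4753, 0.015, 0.0912]
tool_rot: [[0.035, 0.999, 0.003], [0.999, -0.035, -0.0], [-0.0, 0.003, -1.0]]
ft_force: [-0.0, 1.2, 7.0]
grip_width: 0.0001
time_s: 8.25
position: [0.4751, 0.0181, 0.0688]
tool_rot: [[0.035, 0.999, 0.002], [0.999, -0.035, -0.0], [-0.0, 0.002, -1.0]]
ft_force: [0.8, 0.7, 2.5]
grip_width: -0.0001
```

```bash
python3 -m crank '[0,0,0,0,0,-0.003,0, 0,0,0,0,0,-0.003,0, 0,0,0,0,0,0,0]';  python3 -m crank '[0,0,0,0,0,-0.002,0, 0,0,0,0,0,0,0]'; python3 -m crank '[0,0,0,0,0,-0.002,0, 0,0,0,0,0,0,0]'
```

```text
time_s: 8.55
position: [0.4748, 0.0181, 0.0627]
tool_rot: [[0.035, 0.999, 0.002], [0.999, -0.035, -0.0], [-0.0, 0.002, -1.0]]
ft_force: [1.2, 0.6, 2.9]
grip_width: 0.0001
time_s: 8.75
position: [0.4747, 0.0181, 0.0607]
tool_rot: [[0.035, 0.999, 0.002], [0.999, -0.035, -0.0], [-0.0, 0.002, -1.0]]
ft_force: [0.5, 1.0, 4.5]
grip_width: -0.0
time_s: 8.95
position: [0.4745, 0.0182, 0.0586]
tool_rot: [[0.035, 0.999, 0.001], [0.999, -0.035, -0.0], [-0.0, 0.001, -1.0]]
ft_force: [0.8, 0.3, 4.7]
grip_width: -0.0001
```

```bash
python3 -m crank '[0,0,0,0,0,-0.001,0, 0,0,0,0,0,0,0]';  python3 -m crank '[0,0,0,0,0,-0.001,0, 0,0,0,0,0,0,0]'; python3 -m crank '[0,0,0,0,0,-0.001,0, 0,0,0,0,0,0,0]'
```

```text
time_s: 9.15
position: [0.4745, 0.0182, 0.0577]
tool_rot: [[0.035, 0.999, 0.001], [0.999, -0.035, -0.0], [0.0, 0.001, -1.0]]
ft_force: [0.2, 1.3, 5.4]
grip_width: 0.0
time_s: 9.35
position: [0.4746, 0.0183, 0.0571]
tool_rot: [[0.035, 0.999, 0.002], [0.999, -0.035, 0.0], [0.0, 0.002, -1.0]]
ft_force: [-0.1, 2.6, 12.3]
grip_width: 0.0
time_s: 9.55
position: [0.4747, 0.0185, 0.0566]
tool_rot: [[0.035, 0.999, 0.002], [0.999, -0.035, 0.0], [0.0, 0.002, -1.0]]
ft_force: [-1.7, 3.2, 17.6]
grip_width: 0.0001
```

The force climbs steeply at z≈0.057, so the lever is on its stop. I'll add a little more push and then check with pictures.

```bash
python3 -m crank '[0,0,0,0,0,-0.001,0, 0,0,0,0,0,0,0, 0,0,0,0,0,0,0]'; python3 -c "
from h import *
d=snap('scene','s3');w=snap('wrist','w4')
c=np.hstack([cv2.resize(d['frame'][150:350,240:480],None,fx=1.67,fy=1.67,interpolation=2)[:334,:400],w['frame'][:334,120:520]]); cv2.imwrite('pics/c4.png',c[:,:,::-1])
print('lip pred closed/open',proj(d,(.4735,.2545,.103)).round(0),proj(d,(.4735,.26,.16)).round(0), 'pad on stop',proj(d,(.4745,.0215,.044)).round(0))
a=load('scene0')['frame'];df=cv2.absdiff(a,d['frame']).max(2)
for n,(x0,y0,x1,y1) in dict(tape=(380,300,425,342),sd=(240,240,266,298),spanner=(118,275,148,330),cup=(348,268,381,302)).items(): print(n,(df[y0:y1,x0:x1]>40).mean())
"
```

```text
time_s: 9.85
position: [0.4748, 0.0185, 0.0562]
tool_rot: [[0.035, 0.999, 0.003], [0.999, -0.035, 0.0], [0.0, 0.003, -1.0]]
ft_force: [-4.0, 4.4, 25.6]
grip_width: 0.0003
lip pred closed/open [404. 235.] [408. 217.] pad on stop [314. 257.]
tape 0.0
sd 0.0
spanner 0.0
cup 0.0
```

View pics/c4.png

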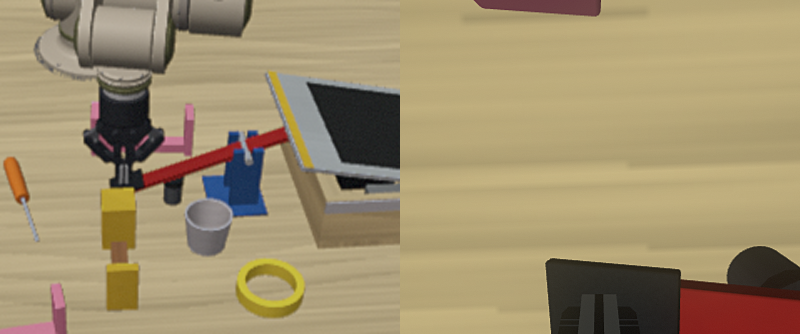

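The flap is up, the lever lies on its rubber stop and its pin is seated in the notches. The chock stands clear and the loose items show no change. I'm handing in while still holding.

```bash
python3 -c "
from rig import *
s=observe();print(s['time_s'],s['position'],s['ft_force']);print(close_job())"
```

```text
9.95 [0.47481463 0.0184935  0.0562427 ] [-3.05029072  5.33065553 24.13304611]
the job is handed in; nothing more can be done
None
```

The job is handed in at about 10 s: the flap is up, and the arm is still holding the lever down on its stop.

- **Chock:** I pushed its handle about 77 mm straight out with shut fingertips, needing 2–4 N. By the push distance, the block ends about 35 mm clear of the lever. The pictures show it upright.
- **Lever:** I pressed the rubber pad down along its arc with about 3–7 N. At TCP height 0.057 m the force began to climb by about 8 N per mm, which means the bar was on the stop. I finished holding it with about 24 N.
- **Last checks:** The scene view shows the lever on its stop with its pin in the stand and the flap raised. I did not measure the flap's angle. The cup, tape roll, screwdriver and spanner areas showed no change from the first picture.
- **Disagreements:** The chock was about 3–4 mm farther out than the top view gave, and the contact push put it right. The stop came about 4 mm lower at the TCP than I had worked out. No check failed.

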